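Clip the check weight onto the load head's sprung ring

TASK

Hang the check weight that has the spring-gated snap hook on the D-ring of the load head: pick it up by its tab, push its gate against the bar of the ring until the bar is inside the hook and the gate has snapped shut, and leave it hanging there by itself, still, with the gate closed. The ring is a sprung, delicate load eye: push gently, and never drive it all the way back to its stop or bang it, and keep the hand itself off the load head. Do not let the weight fall over, and leave the other weights and things on the bench where they are.

Things in the scene. Friction and masses are not known exactly. Their poses are not given: they have to be found in the camera images.
- snap_weight: check weight with snap hook, bare steel, 0.3-0.5 kg, upright on the bench. Origin: centre of underside, z up, x to its gate side (at first roughly away from the robot). mm: round foot 48 across, 30 high; above it a flat frame 10 thick in y, x -22 to 22: bottom bar z 34-46, spine x -22 to -14, top bar z 88-98, nose x 14-22 hanging down to z 80, gate below the nose. Opening x -14 to 14, z 46-88
- snap_tab (a point): middle of the top edge of the weight's flat grip tab: 128 mm above the underside; axes as the weight. The tab is 28 wide in x, 10 thick in y, 30 high (z 98 to 128), standing on the frame's top bar
- hook_mouth (a point): point on the outer face of the shut gate, x 21.5, z 72 mm of the weight (axes as the weight): where the ring's bar should press. Bar centre at z 66 to 75 goes in under the nose, pushes the gate inwards and has passed the nose once its centre is at x below about 10
- hook_seat (a point): x 0, z 85 mm of the weight (axes as the weight): centre of the ring's bar when the hook hangs on it, under the top bar. With the bar past the nose, lower the weight about 13 mm: the bar rises behind the nose to this height, clears the gate's tip, and the gate shuts under it
- gate (a joint): gate of the snap hook: round rod 7 mm thick, hinged at x 18, z 50 mm of the weight, tip at z 78.5. 0 = shut, grows (rad, to 1.1) as it swings inwards, to -x. Spring: 0.05 N m shut, plus 0.15 N m per rad: about 2 N starts it, and 5 to 6 N on a bar at z 72 opens it (0.5 to 0.6 rad) far enough for the bar to pass the nose
- load_head: The load head: beige instrument, fixed to the bench. Origin at the centre line on its underside, x away from the ring (the ring sticks out to its -x, roughly towards the robot), z up. mm: foot plate x -40 to 120, 130 wide, 20 high; column x -5 to 50, 48 wide, 175 high
- ring_bar (a point): middle of the straight front bar of the steel D-ring, 150 mm above the bench and, when the ring is not pushed, 95 mm to -x of the load head's origin; axes as the load head. The D-ring lies level: bar 6 thick, running 50 along y; the free opening is 44 wide in y and about 43 deep behind the bar. It moves with the ring
- ring (a joint): how far the D-ring is pushed back into the load head (m, along the head's +x). 0 = at rest; hard stop at 0.032. It is sprung and damped, and soft: it gives way by 20 mm or so while the gate opens, so the hook must follow it; a push of 8 N takes it to its stop. It moves in no other way, and springs back as the gate snaps shut
- open_weight: bystander: a steel weight of the same size and outline as the snap-hook weight, but with no gate: the side of its hook is an open gap. Origin at the centre of its underside
- eye_weight: bystander: small steel weight, 40 across, with a fixed closed round eye on top, 49 high in all. Origin at the centre of its underside
- solvent: bystander: blue plastic bottle, 56 across, 130 high. Origin at the centre of its underside
- tube_stand: bystander: round blue stand, 90 across, with six capped tubes, 80 high. Origin at the centre of its underside
- tweezers: bystander: steel tweezers lying flat, 125 long, 8 high. Origin under their middle
Not all that is in view belongs to the job. Leave any brown, orange or turquoise look-alike of the snap_weight alone.

How it is judged:
On the way, in this order (a step that is already met when the one before it is completed fails the run):
1. the snap-hook weight is lifted clear of the bench (height (world z) of snap_weight above 0.04 m), for 0.2 s.
2. the gate is pushed open by the bar of the D-ring (value of joint gate above 0.3 rad and contact force between snap_weight and load_head above 1 N and distance between ring_bar and snap_weight below 0.095 m), for 0.05 s.
3. the gate has snapped shut with the bar inside the hook (value of joint gate below 0.06 rad and x of ring_bar in the frame of snap_weight between -0.014 and 0.014 m and z of ring_bar in the frame of snap_weight between 0.077 and 0.09 m and y of ring_bar in the frame of snap_weight between -0.025 and 0.025 m), for 0.2 s.
At the end, for the whole second after the job is handed in: The weight hangs still on the D-ring alone (over 50 mm up, tilt under 0.3 rad, under 0.03 m/s, over 2 N on the ring): bar middle in its frame at x within 14, y within 25, z 77 to 90 mm; gate under 0.06 rad; ring within 8 mm of rest (all of step 3 and height (world z) of snap_weight above 0.05 m and linear speed of snap_weight below 0.03 m/s and angle between snap_weight's own z axis and vertical below 0.3 rad and contact force between snap_weight and load_head above 2 N and value of joint ring below 0.008 m); the robot touches nothing.
It fails at once if the D-ring is driven back to its stop (more than 29 mm) (value of joint ring above 0.029 m).
It fails at once if the load head or its ring is pushed or struck with more than 20 N (contact force between snap_weight and load_head above 20 N).
It fails at once if the hand or arm pushes on the load head (contact force between any of the fingers, the arm and load_head above 3 N).
It fails at once if the weight falls over (angle between snap_weight's own z axis and vertical above 0.8 rad).
It fails at once if a bystander is disturbed (moved more than 20 mm) (distance of any of open_weight, eye_weight, solvent, tube_stand, tweezers from where it was at the start of the episode above 0.02 m).
It also fails if it takes over 72 s, if anything falls off the work surface, if the arm or the gripper's body presses on something with over 40 N, if the wrist force passes 120 N, or if a joint passes its speed limit or range.

ROBOT

A 7-joint arm with a two-finger parallel gripper is mounted at the origin on the work surface. World frame = base frame: x ahead of the robot, y to its left, z up, the work surface at z = 0. Lengths are in m, angles in rad, forces in N, time in s.
With the tool pointing down it reaches from about 0.4 to 0.85 m from the base axis. Payload 10.4 kg.
Tool frame: the origin (TCP) lies at the very end of the fingers, on their centre line; the grasp point (between the pads) lies r.tcp_to_grasp behind it (r.tcp_to_grasp is the distance from the TCP to the grasp point, in m); z points along the fingers, y is the line along which they close (so a half turn about z gives the same grasp; the last joint's range is limited). The gripper opens to 87 mm and grips with 3 to 60 N. Pads are 19 mm wide; open, the fingers measure 117 mm over their backs; the gripper's body (75 mm by 190 mm) begins 51 mm behind the grasp point.
Start: joints at [1.084, 0.332, -0.065, 1.46, 0.022, 1.35, -0.088], TCP at [0.28, -0.559, 0.223] pointing down, gripper open.
Joint ranges: [-2.6, 2.6], [-0.5, 2.12], [-1.47, 1.34], [0.16, 2.42], [-1.27, 4.41], [0.06, 2.06], [-2.6, 2.6]. Speed limits (rad/s): [2.22, 2.22, 2.79, 2.79, 3.14, 3.14, 3.14].

INTERFACE

Orientations are given as a unit quaternion [x, y, z, w].
In Python, from bench import monitor, cams, ticket, r gives the robot as it stands.
- The arm moves only by the shell command python3 -m crank 'ROWS' [OPENING] [FORCE]. ROWS is a JSON object whose one key "steps" holds a list of rows, each a list of 2 entries, a list of its own where there are three numbers: the shift along the world's x, y, z in units of 25 mm (1.0 is 25 mm), then the turn, a rotation vector about the world's x, y, z in units of 5 degrees (1.0 is 5 degrees). In form: {"steps": [[[x, y, z], [ax, ay, az]], ...]}. A call has 1 to 10 rows; each row shifts and turns the commanded pose from where the row before left it; what a row does not reach is not made up. A row lasts 1/12 s, in which the tool goes at most 41.7 mm and 7.16 degrees, less where a joint would pass 70% of its speed; a pose out of reach is approached as far as the arm can. A call is refused whole if a number of a shift passes 1 or a number of a turn 1, either way. A call with a gripper value outside its range is refused whole. OPENING is the finger opening in mm, from 0 to 87, set as the call begins (- or left out, the last holds). The fingers move at their own pace and stop on an object; FORCE is the grip in N (left out, the last holds). Time passes only in rows, so rows that do not move let the fingers close. It gives the time, the measured TCP pose, the force, the opening and the grip force at its end, in the units of the state.
- monitor.read_state(): the state, without advancing time (a new reading comes with each control period).
- cams.camera(name): name is "scene" or "top" or "wrist"; returns a dict with "pixels" (420x560x3 uint8, blue, green, red), "z_map" (420x560 float32, m along the optical axis (not along the pixel's ray), 0 where there is no reading), "vfov" (degrees; the focal length in pixels is half the picture's height over the tangent of half this angle, whatever the lens; pixels are square), "cx", "cy" (the principal point, pixels), "k1" (the pictures are not rectified: a ray, as slopes to the right and down, at radius r is drawn at 1 + k1 r^2 times it, then the intrinsics apply), "T" (4x4, takes a point from camera to world coordinates). Camera axes: x right, y up, looking along -z (the intrinsics and any distortion apply to the point x, -y, -z); pixel columns grow to the right and rows downward; lengths in m; the calibration is good to about 2 mm. A picture is of the moment at which its call begins.
- ticket.close_job(): hands the job in; it is judged then, once.
The state is a dict: "time": time; "joint_positions": joint angles; "joint_vel": joint speeds; "joint_torque": joint torques, N m; "ee_pos": TCP position; "eef_rot": TCP orientation; "ft_force": force on the tool from outside, world axes, zero at the start; "torque": the same for the moment, N m; "width": finger opening in m; "grip_force": force on a finger pad.
Only numpy, scipy, OpenCV 4.12 (cv2) and the standard library are available. Lean on these libraries where they do the work, as an engineer would, in place of code of your own. Each camera call takes 0.05 s, during which the arm holds its last target. There are 200 camera calls.

## Working session

There is one attempt and no reset: what is moved stays moved. The work goes in short steps, Python scripts to look and compute and a shell command to move; the robot and the scene stay as the last step left them, time stands still between calls to the robot, and variables do not carry over. Pictures are saved under pics/ and viewed, at most 10 in all, crops included, and the job is handed in when it is done.

```bash
mkdir -p pics; ls; cat > h.py <<'E'
import numpy as np, cv2
from bench import monitor, cams, ticket, r
def cam(n):
    c=cams.camera(n); p=c['pixels']; h,w=p.shape[:2]
    f=h/2/np.tan(np.radians(c['vfov'])/2)
    c['K']=np.array([[f,0,c['cx']],[0,f,c['cy']],[0,0,1.]]); c['D']=np.array([c['k1'],0,0,0,0.]); return c
def rays(c,uv):
    s=cv2.undistortPointsIter(np.array(uv,float).reshape(-1,1,2),c['K'],c['D'],None,None,(3,50,1e-10)).reshape(-1,2)
    return s
def pts(c,uv):   # by depth
    uv=np.array(uv).reshape(-1,2); s=rays(c,uv); z=c['z_map'][uv[:,1].astype(int),uv[:,0].astype(int)]
    P=np.c_[s[:,0]*z,-s[:,1]*z,-z]; T=np.array(c['T']); return P@T[:3,:3].T+T[:3,3]
def plane(c,uv,h):
    s=rays(c,uv); T=np.array(c['T']); d=np.c_[s[:,0],-s[:,1],-np.ones(len(s))]@T[:3,:3].T
    return T[:3,3]+d*((h-T[2,3])/d[:,2])[:,None]
E
python3 - <<'E'
from h import *
for n in ('scene','top'):
    c=cam(n); cv2.imwrite(f'pics/{n}0.png',c['pixels']); np.savez(f'{n}0.npz',**c)
    print(n,c['vfov'],c['cx'],c['cy'],c['k1'],np.array(c['T']).round(3).tolist())
s=monitor.read_state(); print(s, r.tcp_to_grasp)
E
```

```text
pics
scene 48.97745973252286 288.9665167606708 211.94046479705372 -0.023430291972320952 [[0.193, -0.846, 0.497, 1.107], [0.981, 0.17, -0.091, -0.058], [-0.008, 0.505, 0.863, 1.119], [0.0, 0.0, 0.0, 1.0]]
top 46.70236217276769 287.67242683781103 213.7216665363931 -0.04500843678278001 [[0.022, 0.997, -0.076, 0.457], [-1.0, 0.021, -0.008, 0.014], [-0.006, 0.076, 0.997, 1.388], [0.0, 0.0, 0.0, 1.0]]
{'time': 0.1, 'joint_positions': array([ 1.08441358,  0.33278983, -0.06468329,  1.46084343,  0.02161459,
        1.34989414, -0.08848123]), 'joint_vel': array([ 0.00068025, -0.00062287, -0.00069344, -0.00350934,  0.00069134,
        0.00067044, -0.00194684]), 'joint_torque': array([ 9.95514274e-04, -6.24547863e+01,  2.41529202e-02, -3.90718281e+01,
       -6.15684455e-02,  3.65358603e-02,  6.34355979e-05]), 'ee_pos': array([ 0.2794168 , -0.55868529,  0.22185186]), 'eef_rot': array([ 9.73230393e-01,  2.29830849e-01, -1.78777447e-04, -5.93155331e-04]), 'ft_force': array([-0.18356611,  0.07447715, -0.2727123 ]), 'torque': array([-0.04189578, -0.02894229, -0.00302442]), 'grip_force': 0.0, 'width': 0.08707104169438622} 0.0187
```

View pics/scene0.png

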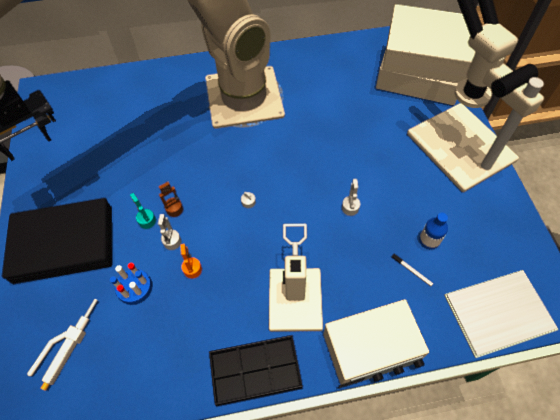

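View pics/top0.png

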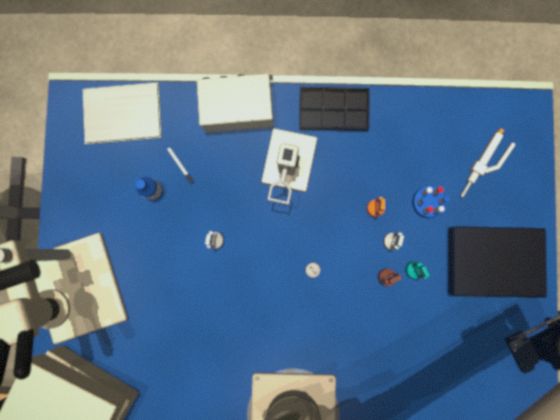

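The scene view shows two bare-steel weights, at (351,200) and (168,235) (top view: (214,240) and (394,241)). The ring's bar is near scene (294,228) and top (280,202). I'll enlarge both weights and the ring to see which weight has the gate.

```bash
python3 - <<'E'
from h import *
s=dict(np.load('scene0.npz')); t=dict(np.load('top0.npz'))
def crop(c,u,v,k=25): return cv2.resize(c['pixels'][v-k:v+k,u-k:u+k],(266,266),interpolation=cv2.INTER_CUBIC)
a=np.hstack([crop(s,351,197),crop(s,170,230),crop(s,294,245,32)]); b=np.hstack([crop(t,214,240),crop(t,394,241),crop(t,283,180,32)])
cv2.imwrite('pics/crop1.png',np.vstack([a,b]))
E
```

```text
(no output)
```

View pics/crop1.png

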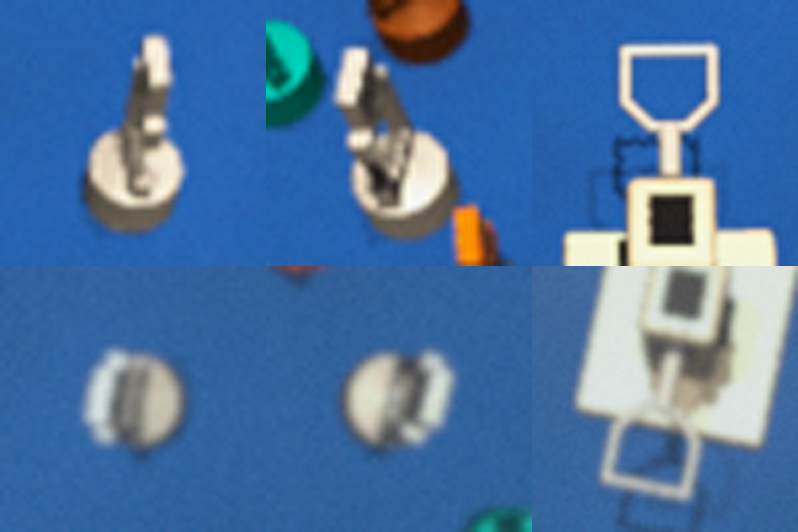

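The top row shows both weights from their gate sides (far side from the robot). The picture is too coarse to tell which has the gate, so I'll measure positions now and check with the wrist camera.

```bash
python3 - <<'E'
from h import *
s=dict(np.load('scene0.npz')); t=dict(np.load('top0.npz'))
def cloud(c,u,v,k):
    U,V=np.meshgrid(np.arange(u-k,u+k),np.arange(v-k,v+k)); uv=np.c_[U.ravel(),V.ravel()]; return uv,pts(c,uv),c['pixels'][uv[:,1],uv[:,0]].astype(int)
for nm,c,u,v in (('A',s,351,197),('A',t,214,240),('B',s,170,230),('B',t,394,241)):
    uv,P,col=cloud(c,u,v,22); grey=(col.max(1)-col.min(1)<70)&(P[:,2]>0.02)&(P[:,2]<.2)
    for lo,hi in ((.022,.036),(.118,.14)):
        Q=P[grey&(P[:,2]>lo)&(P[:,2]<hi)]
        if len(Q)<4: print(nm,lo,len(Q)); continue
        e,w=np.linalg.eigh(np.cov(Q[:,:2].T)); print(nm,lo,len(Q),Q.mean(0).round(4),'ext',np.ptp((Q[:,:2]-Q[:,:2].mean(0))@w,axis=0).round(3),'axis',np.degrees(np.arctan2(w[1,1],w[0,1])).round(1), (np.ptp(Q,axis=0)/2+Q.min(0)).round(4))
for c,u,v in ((s,294,245),(t,283,180)):
    uv,P,col=cloud(c,u,v,34); m=(P[:,2]>.14)&(P[:,2]<.16)&(col.min(1)>110)
    Q=P[m]; print('ring',len(Q),Q.min(0).round(3),Q.max(0).round(3))
    m=(P[:,2]>.17)&(P[:,2]<.185); Q=P[m]; 
    print('col top',len(Q),Q.mean(0).round(4),np.degrees(cv2.minAreaRect(Q[:,:2].astype(np.float32)*1000)[2]/57.3).round(1),cv2.minAreaRect(Q[:,:2].astype(np.float32)*1000))
uv,P,col=cloud(t,288,165,45); Q=P[(P[:,2]>.014)&(P[:,2]<.026)&(col.min(1)>90)]
print('foot',cv2.minAreaRect(Q[:,:2].astype(np.float32)*1000))
for n,u,v in (('solv',150,188),('eye',313,270),('tube',431,201)):
    print(n,pts(t,[[u,v]]).round(3))
E
```

```text
A 0.022 140 [0.49   0.2267 0.0314] ext [0.044 0.047] axis 67.0 [0.4853 0.23   0.0292]
A 0.118 47 [0.4863 0.2291 0.1269] ext [0.011 0.028] axis 171.0 [0.4856 0.2301 0.1251]
A 0.022 97 [0.4819 0.2184 0.0304] ext [0.047 0.046] axis 170.3 [0.4825 0.2302 0.029 ]
A 0.118 48 [0.4831 0.2295 0.1276] ext [0.01  0.027] axis 170.3 [0.4828 0.2298 0.1259]
B 0.022 162 [ 0.4891 -0.2639  0.0302] ext [0.081 0.116] axis 174.0 [ 0.4589 -0.2756  0.029 ]
B 0.118 66 [ 0.5011 -0.2635  0.1267] ext [0.025 0.125] axis -151.3 [ 0.534  -0.2455  0.1255]
B 0.022 96 [ 0.492  -0.2584  0.0311] ext [0.042 0.045] axis 178.8 [ 0.4905 -0.2669  0.0292]
B 0.118 53 [ 0.491  -0.2698  0.1279] ext [0.012 0.028] axis 164.1 [ 0.491  -0.2699  0.1266]
ring 202 [0.58  0.017 0.148] [0.67  0.075 0.16 ]
col top 471 [0.7035 0.0271 0.1757] 79.1 ((701.8253173828125, 27.394729614257812), (47.23729705810547, 55.26047134399414), 79.13394165039062)
ring 226 [0.578 0.005 0.143] [0.693 0.074 0.159]
col top 351 [0.6978 0.027  0.1755] 79.1 ((699.4457397460938, 27.71292495727539), (47.46323013305664, 54.07533645629883), 79.0739517211914)
foot ((717.8394165039062, 24.210487365722656), (129.98287963867188, 161.5641326904297), 79.26151275634766)
solv [[0.617 0.396 0.094]]
eye [[ 0.406 -0.049  0.052]]
tube [[ 0.606 -0.38   0.025]]
```

Measurements hold up: foot 130×160 mm, column 47×55 mm, tab height about 127 mm.

| Item | Position (x, y) in m | Yaw |
|---|---|---|
| Load head x axis | – | −10.8° |
| Ring bar | (0.585, 0.0495) | – |
| Weight A | (0.484, 0.230) | −10° |
| Weight B | (0.491, −0.2695) | −16° |

I'll move towards B and identify it with the wrist camera.

```bash
python3 -m crank '{"steps":[[[0.5,1,0.3],[0,0,-0.85]],[[0.5,1,0.3],[0,0,-0.85]],[[0.5,1,0.3],[0,0,-0.85]],[[0.5,1,0.3],[0,0,-0.85]],[[0.5,1,0.3],[0,0,-0.85]],[[0.5,1,0.3],[0,0,-0.85]],[[0.5,1,0],[0,0,-0.85]],[[0.5,1,0],[0,0,-0.85]],[[0.5,1,0],[0,0,-0.85]],[[0.5,1,0],[0,0,-0.85]]]}' 87
python3 - <<'E'
from h import *
c=cam('wrist'); cv2.imwrite('pics/w0.png',c['pixels']); np.savez('w0.npz',**c); T=np.array(c['T']);print(T.round(3).tolist(),c['vfov'])
for p in ([.491,-.2695,.06],[.484,.23,.06]):
    q=np.linalg.inv(T)@np.r_[p,1]; print(q[:3], cv2.projectPoints(np.array([[q[0],-q[1],-q[2]]]),np.zeros(3),np.zeros(3),c['K'],c['D'])[0].ravel())
E
```

```text
time: 0.93
ee_pos: [0.4049, -0.3076, 0.2673]
eef_rot: [0.99, -0.14, -0.0, 0.0]
ft_force: [-0.3, -0.9, 0.0]
width: 0.087
grip_force: 0.0
[[-0.278, 0.919, 0.278, 0.481], [-0.961, -0.266, -0.081, -0.331], [-0.0, -0.289, 0.957, 0.429], [0.0, 0.0, 0.0, 1.0]] 63.15462649122616
[-0.06123722  0.09932164 -0.35514366] [216.1573707  116.34197667]
[-0.53908275 -0.04005323 -0.39742313] [-123.59286215  240.68989946]
```

View pics/w0.png

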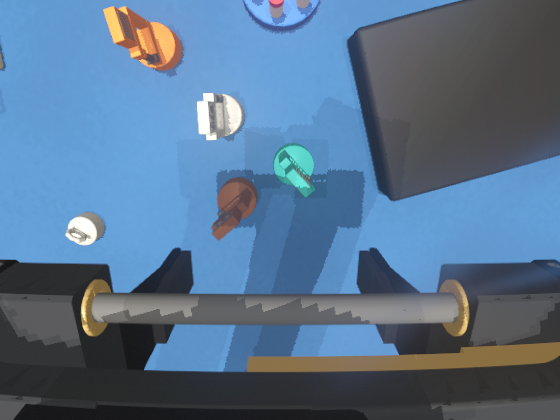

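Weight B is at pixel (217,116), the orange, brown and turquoise look-alikes are around it, and the eye weight is at (85,228). I'll enlarge B.

```bash
python3 - <<'E'
from h import *
c=dict(np.load('w0.npz')); cv2.imwrite('pics/w0c.png',cv2.resize(c['pixels'][80:150,180:260],(800,600)[:2] and (680,595),interpolation=cv2.INTER_CUBIC))
E
```

```text
(no output)
```

View pics/w0c.png

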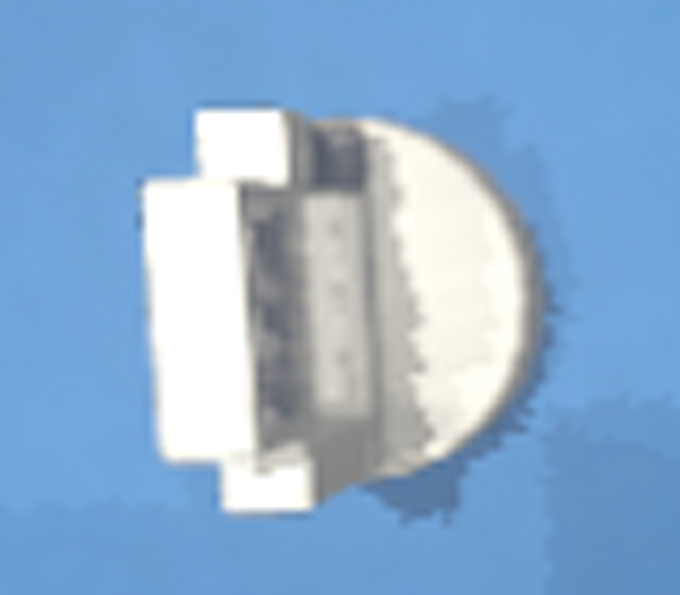

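The top of the crop is B's gate side. A short nose and a dark patch show there, but I can't tell a gate from a shadow. I'll tilt the camera to look from the gate side.

```bash
python3 -m crank '{"steps":[[[0.7,0.3,0],[0,0.7,0]],[[0.7,0.3,0],[0,0.7,0]],[[0.7,0.3,0],[0,0.7,0]],[[0.7,0.3,0],[0,0.7,0]],[[0.7,0.3,0],[0,0.7,0]],[[0.7,0.3,0],[0,0.7,0]],[[0.7,0.3,0],[0,0.7,0]],[[0.7,0.3,0],[0,0.7,0]],[[0.7,0.3,0],[0,0.7,0]],[[0.7,0.3,0],[0,0.7,0]]]}'
python3 - <<'E'
from h import *
c=cam('wrist'); np.savez('w1.npz',**c); T=np.array(c['T']);print(T[:3,3])
k=[]
for p in ([.491,-.2695,.07],[.484,.23,.07]):
    q=np.linalg.inv(T)@np.r_[p,1]; u=cv2.projectPoints(np.array([[q[0],-q[1],-q[2]]]),np.zeros(3),np.zeros(3),c['K'],c['D'])[0].ravel().astype(int); print(q[:3],u)
    if 0<u[0]<560 and 0<u[1]<420:
        x,y=max(u[0]-60,0),max(u[1]-55,0); cv2.imwrite('pics/w1c.png',np.hstack([cv2.resize(c['pixels'],(400,300)), cv2.resize(c['pixels'][y:y+110,x:x+120],None,fx=3.2,fy=3.2,interpolation=cv2.INTER_CUBIC)[:300]]))
E
```

```text
time: 1.82
ee_pos: [0.5668, -0.238, 0.2532]
eef_rot: [0.95, -0.129, -0.282, 0.035]
ft_force: [-0.4, 1.7, -3.9]
width: 0.087
grip_force: 0.0
[ 0.71936325 -0.26098639  0.34614067]
[ 0.02144654  0.06792314 -0.35128681] [295 145]
[-0.4586986  -0.06175574 -0.39811931] [-78 258]
```

View pics/w1c.png

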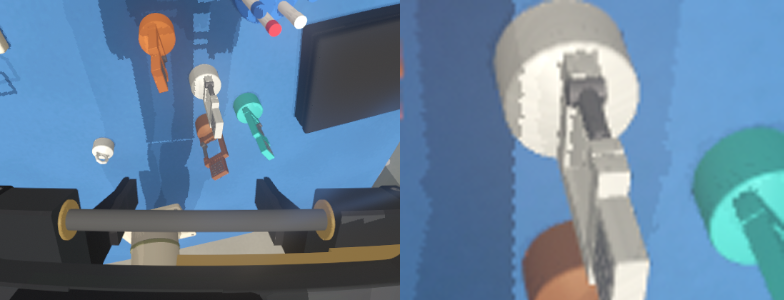

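This view shows a dark hinged rod running from B's bottom bar (about (590,110) in the crop) up to its nose, so B is the snap weight. I'll refine the tab pose from the wrist views.

```bash
python3 - <<'E'
from h import *
V,U=np.mgrid[0:420,0:560]; uv=np.c_[U.ravel(),V.ravel()]
for n in ('w0','w1','scene0','top0'):
    c=dict(np.load(n+'.npz')); P=pts(c,uv); col=c['pixels'].reshape(-1,3).astype(int)
    near=np.hypot(P[:,0]-.491,P[:,1]+.27)<.03
    for lo,hi in ((.124,.132),(.027,.033),(.095,.101)):
        Q=P[near&(P[:,2]>lo)&(P[:,2]<hi)]
        if len(Q)<5: continue
        (x,y),(w,h),a=cv2.minAreaRect((Q[:,:2]*1000).astype(np.float32)); print(n,lo,len(Q),'mean',Q.mean(0).round(4),'rect',round(x,1),round(y,1),round(w,1),round(h,1),round(a,1))
E
```

```text
w0 0.124 409 mean [ 0.4918 -0.27    0.127 ] rect 491.7 -269.8 11.3 27.5 76.6
w0 0.027 439 mean [ 0.4884 -0.2823  0.0307] rect 487.6 -281.9 20.6 46.6 71.7
w0 0.095 186 mean [ 0.4943 -0.2712  0.0972] rect 491.5 -269.8 10.1 43.5 76.5
w1 0.124 261 mean [ 0.4937 -0.2692  0.1269] rect 492.6 -269.4 10.7 29.4 73.0
w1 0.027 727 mean [ 0.498  -0.2681  0.0302] rect 494.1 -269.4 47.6 43.8 89.2
w1 0.095 151 mean [ 0.5036 -0.2709  0.0974] rect 492.3 -269.1 10.0 44.4 75.3
scene0 0.124 46 mean [ 0.4925 -0.2672  0.1283] rect 492.3 -267.5 12.3 27.8 75.2
scene0 0.027 82 mean [ 0.4974 -0.2643  0.0309] rect 493.3 -266.8 43.4 47.3 39.8
scene0 0.095 25 mean [ 0.4986 -0.2674  0.0984] rect 492.8 -267.7 10.3 44.0 75.2
top0 0.124 42 mean [ 0.4911 -0.27    0.1283] rect 491.3 -270.3 11.4 27.2 80.6
top0 0.027 50 mean [ 0.4907 -0.2576  0.0305] rect 488.8 -260.7 46.1 27.5 9.3
top0 0.095 23 mean [ 0.4917 -0.2694  0.0985] rect 491.8 -270.7 10.7 42.3 75.6
```

Pose of B: (0.492, −0.2697), yaw −14.2°, consistent across the views. I'll untilt above it with the fingers narrowed.

```bash
python3 -m crank '{"steps":[[[-0.3,-0.13,0],[0,-0.7,0]],[[-0.3,-0.13,0],[0,-0.7,0]],[[-0.3,-0.13,0],[0,-0.7,0]],[[-0.3,-0.13,0],[0,-0.7,0]],[[-0.3,-0.13,0],[0,-0.7,0]],[[-0.3,-0.13,0],[0,-0.7,0]],[[-0.3,-0.13,0],[0,-0.7,0]],[[-0.3,-0.13,0],[0,-0.7,0]],[[-0.3,-0.13,0],[0,-0.7,0]],[[0,0,0],[0,0,0.4]]]}' 45
python3 -m crank '{"steps":[[[0,0,0],[0,0,0]]]}'
python3 - <<'E'
from h import *
from scipy.spatial.transform import Rotation as R
s=monitor.read_state(); print(s['ee_pos'],R.from_quat(s['eef_rot']).as_matrix().round(4).tolist(),s['ft_force'])
E
```

```text
time: 2.7
ee_pos: [0.4906, -0.2722, 0.2587]
eef_rot: [0.992, -0.122, -0.014, -0.001]
ft_force: [-0.9, -1.1, 0.5]
width: 0.0452
grip_force: 0.0
time: 2.78
ee_pos: [0.4923, -0.2707, 0.2583]
eef_rot: [0.993, -0.12, -0.015, -0.001]
ft_force: [0.6, -0.2, 0.3]
width: 0.0455
grip_force: 0.0
[ 0.49227102 -0.2706519   0.25827681] [[0.9709, -0.2375, -0.0297], [-0.2374, -0.9714, 0.0063], [-0.0303, 0.001, -0.9995]] [ 0.56644628 -0.20079087  0.34320303]
```

```bash
python3 -m crank '{"steps":[[[0,0.04,0],[-0.07,-0.34,-0.1]],[[0,0,-0.9],[0,0,0]],[[0,0,-0.9],[0,0,0]],[[0,0,-0.9],[0,0,0]],[[0,0,-0.9],[0,0,0]],[[0,0,0],[0,0,0]],[[0,0,0],[0,0,0]]]}'
python3 - <<'E'
from h import *
from scipy.spatial.transform import Rotation as R
s=monitor.read_state(); print(s['ee_pos'],R.from_quat(s['eef_rot']).as_matrix().round(4).tolist(),s['ft_force'])
E
```

```text
time: 3.37
ee_pos: [0.4936, -0.2683, 0.1667]
eef_rot: [0.992, -0.124, -0.002, -0.001]
ft_force: [0.3, 0.8, 0.2]
width: 0.0452
grip_force: 0.0
[ 0.49361795 -0.26825999  0.16673105] [[0.9694, -0.2454, -0.0032], [-0.2454, -0.9694, 0.0026], [-0.0038, -0.0018, -1.0]] [0.2632149  0.81208379 0.18939102]
```

```bash
python3 -m crank '{"steps":[[[-0.06,-0.05,-0.6],[0,0,0]],[[0,0,-0.7],[0,0,0]],[[0,0,-0.7],[0,0,0]],[[0,0,-0.4],[0,0,0]],[[0,0,-0.2],[0,0,0]],[[0,0,0],[0,0,0]],[[0,0,0],[0,0,0]]]}'
python3 -m crank '{"steps":[[[0,0,0],[0,0,0]],[[0,0,0],[0,0,0]],[[0,0,0],[0,0,0]],[[0,0,0],[0,0,0]],[[0,0,0],[0,0,0]],[[0,0,0],[0,0,0]],[[0,0,0],[0,0,0]],[[0,0,0],[0,0,0]]]}' 0 45
```

```text
time: 3.95
ee_pos: [0.4931, -0.2704, 0.1034]
eef_rot: [0.992, -0.124, 0.0, -0.001]
ft_force: [0.4, 0.0, 1.0]
width: 0.0455
grip_force: 0.0
time: 4.62
ee_pos: [0.4925, -0.2701, 0.1022]
eef_rot: [0.992, -0.124, -0.0, -0.001]
ft_force: [0.0, 0.2, -0.4]
width: 0.0095
grip_force: 45.0
```

```bash
python3 -m crank '{"steps":[[[0,0,0.3],[0,0,0]],[[0,0,0.6],[0,0,0]],[[0,0,0.9],[0,0,0]],[[0,0,0.9],[0,0,0]],[[0,0,0.9],[0,0,0]],[[0,0,0.9],[0,0,0]],[[0,0,0.6],[0,0,0]],[[0,0,0.3],[0,0,0]],[[0,0,0],[0,0,0]]]}'
python3 -m crank '{"steps":[[[0,0.4,0],[0,0,0]],[[0,0.8,0],[0,0,0]],[[0,0.9,0],[0,0,0.07]],[[0,0.9,0],[0,0,0.07]],[[0,0.9,0],[0,0,0.07]],[[0,0.9,0],[0,0,0.07]],[[0,0.9,0],[0,0,0.07]],[[0,0.9,0],[0,0,0.07]],[[0,0.9,0],[0,0,0.07]],[[0,0.9,0],[0,0,0.07]]]}'
python3 -m crank '{"steps":[[[0,0.9,0],[0,0,0.07]],[[0,0.9,0],[0,0,0]],[[0,0.9,0],[0,0,0]],[[0,0.9,0],[0,0,0]],[[0,0.7,0],[0,0,0]],[[0,0.5,0],[0,0,0]],[[0,0.2,0],[0,0,0]],[[0,0,0],[0,0,0]],[[0,0,0],[0,0,0]]]}'
python3 - <<'E'
from h import *
from scipy.spatial.transform import Rotation as R
s=monitor.read_state(); print(s['ee_pos'],R.from_quat(s['eef_rot']).as_matrix().round(4).tolist(),s['ft_force'])
E
```

```text
time: 5.37
ee_pos: [0.493, -0.2704, 0.2389]
eef_rot: [0.992, -0.124, 0.001, -0.0]
ft_force: [0.1, 0.2, -3.4]
width: 0.0097
grip_force: 45.0
time: 6.2
ee_pos: [0.4913, -0.0583, 0.2356]
eef_rot: [0.995, -0.099, -0.002, -0.001]
ft_force: [-0.2, 1.0, -4.0]
width: 0.0093
grip_force: 45.0
time: 6.95
ee_pos: [0.492, 0.0643, 0.2364]
eef_rot: [0.995, -0.097, -0.001, -0.0]
ft_force: [-0.2, -1.4, -4.0]
width: 0.0101
grip_force: 45.0
[0.49204121 0.06427777 0.23643102] [[0.9813, -0.1924, -0.0022], [-0.1924, -0.9813, 0.0011], [-0.0024, -0.0006, -1.0]] [-0.19435793 -1.39259257 -3.98284168]
```

```bash
python3 -m crank '{"steps":[[[0,0,-0.4],[0,0,0.05]],[[0,0,-0.7],[0,0,0]],[[0,0,-0.7],[0,0,0]],[[0,0,-0.46],[0,0,0]],[[0,0,0],[0,0,0]],[[0,0,0],[0,0,0]]]}'
python3 - <<'E'
from h import *
from scipy.spatial.transform import Rotation as R
s=monitor.read_state(); e=s['ee_pos']; M=R.from_quat(s['eef_rot']).as_matrix(); print(e,np.degrees(np.arctan2(M[1,0],M[0,0])),M[2],s['ft_force'])
V,U=np.mgrid[0:420,0:560]; uv=np.c_[U.ravel(),V.ravel()]
a=np.radians(-10.8); ux=np.array([np.cos(a),np.sin(a)]); uy=np.array([-ux[1],ux[0]])
for n in ('wrist','top','scene'):
    c=cam(n); cv2.imwrite(f'pics/{n}3.png',c['pixels']); np.savez(f'{n}3.npz',**c); P=pts(c,uv)
    h=(P[:,:2]-[.5850,.0495]); q=np.c_[h@ux,h@uy]
    m=(np.abs(q[:,1])<.017)&(np.abs(q[:,0])<.012)&(P[:,2]>.14)&(P[:,2]<.16)
    b=(np.abs(q[:,1])<.04)&(q[:,0]>-.01)&(q[:,0]<.02)&(P[:,2]>.14)&(P[:,2]<.16)
    if m.sum()>3: print(n,'bar',m.sum(),q[m].mean(0).round(4),np.ptp(q[m,0]),'y range',q[b,1].min().round(4),q[b,1].max().round(4),'ztop',np.percentile(P[m,2],90).round(4),'slope',np.polyfit(q[m,1],q[m,0],1)[0].round(3))
    d=P[:,:2]-e[:2]; q=np.c_[d@ux,d@uy]
    z0=e[2]-.1022
    for lab,lo,hi in (('foot',.027,.033),('topbar',.094,.101),('botbar',.043,.049)):
        m=(np.hypot(*q.T)<.032)&(P[:,2]-z0>lo)&(P[:,2]-z0<hi); 
        if m.sum()>5: print(n,lab,m.sum(),'x',q[m,0].min().round(4),q[m,0].max().round(4),'y',q[m,1].min().round(4),q[m,1].max().round(4),'z',P[m,2].mean().round(4)-z0)
E
```

```text
time: 7.45
ee_pos: [0.4922, 0.0642, 0.1803]
eef_rot: [0.995, -0.095, -0.001, -0.001]
ft_force: [0.6, 0.9, -3.3]
width: 0.0096
grip_force: 45.0
[0.4922047  0.06423045 0.1802767 ] -10.880380993592501 [-0.00237069 -0.0010746  -0.99999661] [ 0.59635     0.89792446 -3.30481528]
wrist bar 769 [ 0.0001 -0.    ] 0.00574478633060189 y range -0.0274 0.0288 ztop 0.1527 slope 0.003
wrist foot 1783 x -0.0216 0.0225 y -0.0242 0.0232 z 0.03072330305853227
wrist topbar 386 x 0.009 0.0211 y -0.0128 0.0114 z 0.09722330305853229
wrist botbar 28 x 0.0094 0.0209 y -0.0056 0.0049 z 0.04552330305853228
top bar 6 [-0.0001  0.0102] 0.005189298726764464 y range -0.0279 0.0275 ztop 0.1568 slope -0.072
scene bar 40 [0.0012 0.0017] 0.007969423619841348 y range -0.0261 0.0264 ztop 0.1561 slope -0.053
scene foot 74 x -0.0205 0.0255 y -0.0241 0.0223 z 0.03112330305853228
scene topbar 16 x 0.0129 0.0219 y -0.0058 0.004 z 0.09802330305853228
```

The wrist view confirms the bar within about 1 mm, with its centre near z 0.150, and the weight is centred in the hand. From here it is 94 mm along the head's x and +3 mm sideways, with the bar at weight z 72. I'll approach to just short of contact.

```bash
cat > st.py <<'E'
from h import *
s=monitor.read_state(); e=s['ee_pos']; V,U=np.mgrid[0:420,0:560]; uv=np.c_[U.ravel(),V.ravel()]
a=np.radians(-10.8); ux=np.array([np.cos(a),np.sin(a)]); uy=np.array([-ux[1],ux[0]])
c=cam('wrist'); np.savez('wl.npz',**c); P=pts(c,uv); h=P[:,:2]-[.585,.0495]; q=np.c_[h@ux,h@uy]*1000
t=(np.array([.585,.0495])-e[:2]); 
# bar: sample sides 11..18 mm off the middle, clear of the weight
for sg in (1,-1):
    m=(sg*q[:,1]>11)&(sg*q[:,1]<19)&(q[:,0]>-8)&(q[:,0]<34)&(P[:,2]>.145)&(P[:,2]<.156)
    if m.sum()<5: print('bar side',sg,m.sum()); continue
    d=np.median(q[m,0]); print('side',sg,m.sum(),'ring',d.round(1),'spread',np.ptp(q[m,0]).round(1),'bar x in weight',(t@ux*1000+d).round(1))
f=s['ft_force']; print('lat',(t@uy*1000).round(1),'tcp z',e[2].round(4),'bar z in weight',(150-(e[2]-.1022)*1000).round(1),'F along',(f[:2]@ux).round(2),'F',f.round(1),'nominal x',(t@ux*1000).round(1))
E
python3 -m crank '{"steps":[[[0.2,-0.02,0],[0,0,0]],[[0.4,-0.05,0],[0,0,0]],[[0.5,-0.07,0],[0,0,0]],[[0.5,-0.07,0],[0,0,0]],[[0.4,-0.05,0],[0,0,0]],[[0.25,-0.05,0],[0,0,0]],[[0.13,-0.02,0],[0,0,0]],[[0,0,0],[0,0,0]],[[0,0,0],[0,0,0]]]}'; python3 st.py
```

```text
time: 8.35
ee_pos: [0.5518, 0.0567, 0.1806]
eef_rot: [0.996, -0.094, -0.001, -0.001]
ft_force: [-0.1, 0.4, -4.3]
width: 0.0102
grip_force: 45.0
side 1 139 ring 0.7 spread 5.7 bar x in weight 34.7
side -1 155 ring 1.0 spread 6.0 bar x in weight 35.0
lat -0.9 tcp z 0.1806 bar z in weight 71.6 F along -0.2 F [-0.1  0.4 -4.3] nominal x 34.0
```

```bash
python3 -m crank '{"steps":[[[0.1,-0.02,0],[0,0,0]],[[0.1,-0.02,0],[0,0,0]],[[0.1,-0.02,0],[0,0,0]],[[0.1,-0.02,0],[0,0,0]],[[0.08,-0.015,0],[0,0,0]],[[0.08,-0.015,0],[0,0,0]],[[0.08,-0.015,0],[0,0,0]],[[0.08,-0.015,0],[0,0,0]],[[0,0,0],[0,0,0]],[[0,0,0],[0,0,0]]]}'; python3 st.py
```

```text
time: 9.23
ee_pos: [0.5699, 0.0531, 0.1807]
eef_rot: [0.996, -0.094, -0.001, -0.001]
ft_force: [-0.9, -0.2, -2.9]
width: 0.0097
grip_force: 45.0
side 1 137 ring 7.8 spread 6.0 bar x in weight 23.3
side -1 138 ring 7.9 spread 5.8 bar x in weight 23.4
lat -0.7 tcp z 0.1807 bar z in weight 71.5 F along -0.84 F [-0.9 -0.2 -2.9] nominal x 15.5
```

```bash
python3 -m crank '{"steps":[[[0.08,-0.015,0],[0,0,0]],[[0.08,-0.015,0],[0,0,0]],[[0.08,-0.015,0],[0,0,0]],[[0.08,-0.015,0],[0,0,0]],[[0.08,-0.015,0],[0,0,0]],[[0,0,0],[0,0,0]],[[0,0,0],[0,0,0]]]}'; python3 st.py
```

```text
time: 9.87
ee_pos: [0.58, 0.0512, 0.1806]
eef_rot: [0.996, -0.094, -0.001, -0.001]
ft_force: [-4.3, 0.3, -4.8]
width: 0.0094
grip_force: 45.0
side 1 130 ring 14.3 spread 5.4 bar x in weight 19.5
side -1 138 ring 14.3 spread 5.5 bar x in weight 19.6
lat -0.7 tcp z 0.1806 bar z in weight 71.6 F along -4.28 F [-4.3  0.3 -4.8] nominal x 5.3
```

```bash
python3 -m crank '{"steps":[[[0.08,-0.015,-0.04],[0,0,0]],[[0.08,-0.015,-0.03],[0,0,0]],[[0.08,-0.015,0],[0,0,0]],[[0.08,-0.015,0],[0,0,0]],[[0,0,0],[0,0,0]],[[0,0,0],[0,0,0]]]}'; python3 st.py
```

```text
time: 10.42
ee_pos: [0.588, 0.0498, 0.1788]
eef_rot: [0.996, -0.094, -0.001, -0.001]
ft_force: [-5.0, 1.5, -4.3]
width: 0.0095
grip_force: 45.0
side 1 132 ring 18.1 spread 5.4 bar x in weight 15.3
side -1 139 ring 18.4 spread 5.5 bar x in weight 15.5
lat -0.9 tcp z 0.1788 bar z in weight 73.4 F along -5.19 F [-5.   1.5 -4.3] nominal x -2.9
```

```bash
python3 -m crank '{"steps":[[[0.08,-0.015,0],[0,0,0]],[[0.08,-0.015,0],[0,0,0]],[[0.08,-0.015,0],[0,0,0]],[[0,0,0],[0,0,0]],[[0,0,0],[0,0,0]]]}'; python3 st.py
```

```text
time: 10.88
ee_pos: [0.5937, 0.0486, 0.1788]
eef_rot: [0.996, -0.094, -0.001, -0.001]
ft_force: [-5.6, 0.5, -3.7]
width: 0.0096
grip_force: 45.0
side 1 131 ring 21.0 spread 5.6 bar x in weight 12.2
side -1 137 ring 21.1 spread 5.7 bar x in weight 12.3
lat -0.8 tcp z 0.1788 bar z in weight 73.4 F along -5.61 F [-5.6  0.5 -3.7] nominal x -8.7
```

```bash
python3 -m crank '{"steps":[[[0.08,-0.015,0],[0,0,0]],[[0.06,-0.01,0],[0,0,0]],[[0.06,-0.01,0],[0,0,0]],[[0,0,0],[0,0,0]],[[0,0,0],[0,0,0]]]}'; python3 st.py
```

```text
time: 11.35
ee_pos: [0.5985, 0.0478, 0.1786]
eef_rot: [0.996, -0.094, -0.001, -0.001]
ft_force: [-5.5, 1.5, -5.4]
width: 0.0095
grip_force: 45.0
side 1 134 ring 22.8 spread 6.3 bar x in weight 9.2
side -1 148 ring 23.1 spread 6.2 bar x in weight 9.5
lat -0.8 tcp z 0.1786 bar z in weight 73.6 F along -5.63 F [-5.5  1.5 -5.4] nominal x -13.6
```

```bash
cat >> st.py <<'E'
d=P[:,:2]-e[:2]; w=np.c_[d@ux,d@uy]*1000; z=(P[:,2]-e[2]+.1022)*1000
for lab,lo,hi in (('foot',24,36),('topbar',94,101)):
    m=(np.hypot(*w.T)<32)&(z>lo)&(z<hi)
    if m.sum()>5: print(lab,m.sum(),'x',np.percentile(w[m,0],[1,99]).round(1),'z',np.percentile(z[m],[5,50,95]).round(1),'dz/dx',np.polyfit(w[m,0],z[m],1)[0].round(3))
E
python3 -m crank '{"steps":[[[0.06,-0.01,0],[0,0,0]],[[0.04,-0.01,0],[0,0,0]],[[0,0,0],[0,0,0]],[[0,0,0],[0,0,0]]]}'; python3 st.py
```

```text
time: 11.73
ee_pos: [0.6009, 0.0472, 0.1785]
eef_rot: [0.996, -0.094, -0.001, -0.001]
ft_force: [-5.6, 1.5, -4.9]
width: 0.0093
grip_force: 45.0
side 1 133 ring 23.2 spread 5.8 bar x in weight 7.2
side -1 131 ring 23.5 spread 5.8 bar x in weight 7.4
lat -0.8 tcp z 0.1785 bar z in weight 73.7 F along -5.8 F [-5.6  1.5 -4.9] nominal x -16.0
foot 1786 x [-20.5  21.6] z [27.9 30.8 34. ] dz/dx -0.05
topbar 379 x [10.7 20.6] z [ 95.2  97.  100. ] dz/dx -0.26
```

Ring is at about 22.5 mm and the bar at weight x 7, past the nose. I'll lower now.

```bash
python3 -m crank '{"steps":[[[0,0,-0.06],[0,0,0]],[[0,0,-0.06],[0,0,0]],[[0,0,-0.06],[0,0,0]],[[0,0,-0.06],[0,0,0]],[[0,0,-0.06],[0,0,0]],[[0,0,-0.06],[0,0,0]],[[0,0,-0.04],[0,0,0]],[[0,0,0],[0,0,0]],[[0,0,0],[0,0,0]]]}'; python3 st.py
```

```text
time: 12.53
ee_pos: [0.6015, 0.0472, 0.1689]
eef_rot: [0.996, -0.094, -0.001, -0.001]
ft_force: [-1.2, 0.4, -4.0]
width: 0.0096
grip_force: 45.0
bar side 1 1
bar side -1 4
lat -0.8 tcp z 0.1689 bar z in weight 83.3 F along -1.24 F [-1.2  0.4 -4. ] nominal x -16.6
foot 1978 x [-20.3  19.5] z [29.  31.2 34. ] dz/dx -0.005
topbar 380 x [10.7 20.8] z [ 95.4  97.1 100. ] dz/dx -0.215
```

The force fell from 5.7 to 1.2 N, so the gate has snapped and the ring has sprung back towards the spine. I'll ease back 14 mm to let the ring rest, then look.

```bash
python3 -m crank '{"steps":[[[-0.08,0.015,0],[0,0,0]],[[-0.1,0.02,0],[0,0,0]],[[-0.1,0.02,0],[0,0,0]],[[-0.1,0.02,0],[0,0,0]],[[-0.1,0.02,0],[0,0,0]],[[-0.07,0.01,0],[0,0,0]],[[0,0,0],[0,0,0]],[[0,0,0],[0,0,0]]]}'; python3 st.py; python3 - <<'E'
from h import *
c=cam('scene'); w=dict(np.load('wl.npz'))['pixels']
a=cv2.resize(c['pixels'][190:290,250:340],(400,444),interpolation=cv2.INTER_CUBIC)[:400]
b=cv2.resize(w[150:350,180:380],(400,400),interpolation=cv2.INTER_CUBIC)
cv2.imwrite('pics/h4.png',np.hstack([a,b]))
E
```

```text
time: 13.25
ee_pos: [0.5878, 0.0498, 0.1691]
eef_rot: [0.996, -0.094, -0.0, -0.001]
ft_force: [-0.3, -0.4, -3.6]
width: 0.0095
grip_force: 45.0
side 1 41 ring 1.8 spread 5.0 bar x in weight -0.9
side -1 45 ring 1.6 spread 4.6 bar x in weight -1.1
lat -0.8 tcp z 0.1691 bar z in weight 83.1 F along -0.22 F [-0.3 -0.4 -3.6] nominal x -2.7
foot 2190 x [-20.1  22. ] z [28.1 31.  34. ] dz/dx -0.045
topbar 383 x [11.2 20.8] z [ 95.4  97.1 100.1] dz/dx -0.236
```

View pics/h4.png

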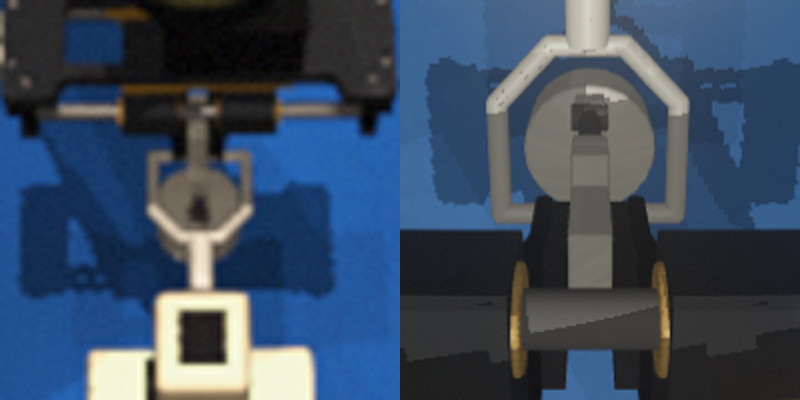

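The bar is inside the hook, the ring is at rest and the gate rod lies under the nose (right view, (590,120)). I'll lower until the ring carries the weight.

```bash
python3 -m crank '{"steps":[[[-0.03,0.005,-0.03],[0,0,0]],[[0,0,-0.03],[0,0,0]],[[0,0,-0.02],[0,0,0]],[[0,0,0],[0,0,0]],[[0,0,0],[0,0,0]],[[0,0,0],[0,0,0]]]}'; python3 st.py
```

```text
time: 13.85
ee_pos: [0.5871, 0.05, 0.1671]
eef_rot: [0.996, -0.094, -0.0, -0.001]
ft_force: [0.2, 0.9, -3.0]
width: 0.0098
grip_force: 45.0
side 1 45 ring 1.8 spread 5.4 bar x in weight -0.2
side -1 55 ring 1.7 spread 5.8 bar x in weight -0.2
lat -0.9 tcp z 0.1671 bar z in weight 85.1 F along 0.01 F [ 0.2  0.9 -3. ] nominal x -1.9
foot 2185 x [-20.  22.] z [28.1 31.  34. ] dz/dx -0.044
topbar 376 x [11.2 20.9] z [95.7 97.1 99.8] dz/dx -0.22
```

```bash
python3 -m crank '{"steps":[[[0,0,-0.02],[0,0,0]],[[0,0,0],[0,0,0]],[[0,0,0],[0,0,0]],[[0,0,0],[0,0,0]]]}';python3 -m crank '{"steps":[[[0,0,-0.02],[0,0,0]],[[0,0,0],[0,0,0]],[[0,0,0],[0,0,0]],[[0,0,0],[0,0,0]]]}'; python3 st.py
```

```text
time: 14.23
ee_pos: [0.5872, 0.0499, 0.1668]
eef_rot: [0.996, -0.094, -0.0, -0.001]
ft_force: [0.5, 1.0, 0.8]
width: 0.0098
grip_force: 45.0
time: 14.57
ee_pos: [0.5874, 0.0499, 0.1665]
eef_rot: [0.996, -0.094, 0.0, -0.001]
ft_force: [-0.5, -0.6, 6.2]
width: 0.0098
grip_force: 45.0
side 1 40 ring 2.1 spread 4.4 bar x in weight -0.1
side -1 55 ring 2.2 spread 4.8 bar x in weight -0.0
lat -0.9 tcp z 0.1665 bar z in weight 85.7 F along -0.37 F [-0.5 -0.6  6.2] nominal x -2.2
foot 2200 x [-20.   22.1] z [28.3 31.  34. ] dz/dx -0.046
topbar 386 x [10.6 20.9] z [ 95.4  97.1 100.2] dz/dx -0.237
```

```bash
python3 -m crank '{"steps":[[[0,0,0.015],[0,0,0]],[[0,0,0],[0,0,0]],[[0,0,0],[0,0,0]]]}' 0 10; python3 -m crank '{"steps":[[[0,0,0],[0,0,0]],[[0,0,0],[0,0,0]],[[0,0,0],[0,0,0]]]}' 0 3; python3 -m crank '{"steps":[[[0,0,0],[0,0,0]],[[0,0,0],[0,0,0]],[[0,0,0],[0,0,0]],[[0,0,0],[0,0,0]],[[0,0,0],[0,0,0]],[[0,0,0],[0,0,0]]]}' 30; python3 st.py
```

```text
time: 14.87
ee_pos: [0.5871, 0.05, 0.1665]
eef_rot: [0.996, -0.094, -0.0, -0.001]
ft_force: [-0.0, -0.4, 5.5]
width: 0.0101
grip_force: 10.0
time: 15.12
ee_pos: [0.5871, 0.05, 0.1664]
eef_rot: [0.996, -0.094, -0.0, -0.001]
ft_force: [0.7, -0.4, 4.2]
width: 0.01
grip_force: 3.0
time: 15.62
ee_pos: [0.587, 0.0499, 0.1663]
eef_rot: [0.996, -0.094, -0.001, -0.001]
ft_force: [-1.2, 0.7, -0.5]
width: 0.0291
grip_force: 0.0
side 1 86 ring 1.5 spread 5.2 bar x in weight -0.4
side -1 76 ring 1.4 spread 5.3 bar x in weight -0.4
lat -0.8 tcp z 0.1663 bar z in weight 85.9 F along -1.28 F [-1.2  0.7 -0.5] nominal x -1.9
foot 2245 x [-21.   21.9] z [28.6 31.6 34.7] dz/dx -0.051
topbar 381 x [ 9.9 20.9] z [ 95.6  97.7 100.4] dz/dx -0.221
```

Released, and the weight hangs. I'll go straight up and clear, let it settle, then check.

```bash
python3 -m crank '{"steps":[[[0,0,0.1],[0,0,0]],[[0,0,0.2],[0,0,0]],[[0,0,0.3],[0,0,0]],[[0,0,0.4],[0,0,0]],[[0,0,0.5],[0,0,0]],[[0,0,0.6],[0,0,0]],[[0,0,0.6],[0,0,0]],[[0,0,0.4],[0,0,0]],[[-0.4,0,0.2],[0,0,0]],[[-0.6,0,0],[0,0,0]]]}' 40; python3 -m crank '{"steps":[[[-0.8,0,0],[0,0,0]],[[-0.9,0,0],[0,0,0]],[[-0.9,0,0],[0,0,0]],[[-0.6,0,0],[0,0,0]],[[0,0,0],[0,0,0]],[[0,0,0],[0,0,0]],[[0,0,0],[0,0,0]],[[0,0,0],[0,0,0]],[[0,0,0],[0,0,0]],[[0,0,0],[0,0,0]]]}'
python3 - <<'E'
from h import *
V,U=np.mgrid[0:420,0:560]; uv=np.c_[U.ravel(),V.ravel()]
a=np.radians(-10.8); ux=np.array([np.cos(a),np.sin(a)]); uy=np.array([-ux[1],ux[0]])
for k in range(2):
  for n in ('wrist','scene'):
    c=cam(n); P=pts(c,uv); h=P[:,:2]-[.585,.0495]; q=np.c_[h@ux,h@uy]*1000
    for lab,lo,hi,rad in (('tab',.188,.2,20),('foot',.09,.098,40)):
        m=(np.hypot(*q.T)<rad)&(P[:,2]>lo)&(P[:,2]<hi)
        if m.sum()>4: print(n,lab,m.sum(),q[m].min(0).round(1),q[m].max(0).round(1),'z',np.median(P[m,2]).round(4))
    m=(abs(q[:,1])>11)&(abs(q[:,1])<19)&(abs(q[:,0])<12)&(P[:,2]>.146)&(P[:,2]<.156); print(n,'bar',np.median(q[m,0]).round(1))
    if n=='wrist': w=c['pixels']
    else: s=c['pixels']
cv2.imwrite('pics/end.png',np.hstack([cv2.resize(w,(400,300)),cv2.resize(s[190:280,235:355],(400,300),interpolation=cv2.INTER_CUBIC)]))
E
```

```text
time: 16.5
ee_pos: [0.5624, 0.0501, 0.2503]
eef_rot: [0.996, -0.095, 0.0, -0.001]
ft_force: [-0.3, -0.5, 0.3]
width: 0.0401
grip_force: 0.0
time: 17.33
ee_pos: [0.4823, 0.0499, 0.2486]
eef_rot: [0.996, -0.094, -0.001, -0.001]
ft_force: [-0.4, 0.2, 0.3]
width: 0.0403
grip_force: 0.0
wrist tab 841 [-13.2  -5.3] [14.4  5.6] z 0.1917
wrist foot 877 [-22.6 -23.2] [23.8 23.5] z 0.0953
wrist bar 0.5
scene tab 53 [-12.5  -4.7] [16.   4.9] z 0.1929
scene foot 84 [-22.2 -22.2] [23.7 22.9] z 0.0962
scene bar 1.3
wrist tab 837 [-13.3  -5.3] [14.4  5.6] z 0.1917
wrist foot 873 [-22.7 -23.3] [23.7 23.7] z 0.0953
wrist bar 0.5
scene tab 54 [-11.8  -4.6] [15.5  4.8] z 0.193
scene foot 78 [-22.6 -22.2] [23.5 22.8] z 0.0963
scene bar 1.7
```

View pics/end.png

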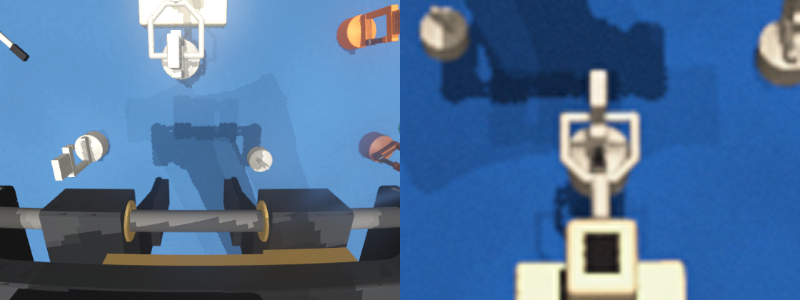

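The picture shows the weight hanging upright on the ring (left view near (180,55), right view near (598,130)), still between readings. The tab is centred over the bar at z 0.192 m, the ring is at rest, and the hand is clear, so I'll hand in.

```bash
python3 -c "
from bench import ticket
print(ticket.close_job())"
```

```text
the job is handed in; nothing more can be done
None
```

I handed the job in at about 17.5 s: the snap-hook weight hung still on the D-ring with the ring at rest and the hand clear, and its gate looked shut just before release; no verdict was returned.

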